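# Take the push-fit stop end off the water filter's outlet

## Robot

A 7-joint arm with a two-finger parallel gripper is mounted at the origin on a cart in front of the work surface, level with it; the furniture and walls round the work are solid. World frame = base frame: x ahead of the robot, y to its left, z up, the work surface at z = 0. Lengths are in m, angles in rad, forces in N, time in s.
With the tool pointing down it reaches from about 0.425 to 0.875 m from the base axis. Payload 4.7 kg.
Tool frame: the origin (TCP) lies at the very end of the fingers, on their centre line; the grasp point (between the pads) lies 19 mm behind it; z points along the fingers, y is the line along which they close (so a half turn about z gives the same grasp; the last joint's range is limited). The gripper opens to 87 mm and grips with 3 to 60 N. Pads are 19 mm wide; open, the fingers measure 117 mm over their backs; the gripper's body (75 mm by 190 mm) begins 51 mm behind the grasp point.
Start: joints at [1.205, 0.321, -0.07, 1.45, 0.023, 1.371, -0.057], TCP at [0.241, -0.604, 0.223] pointing down, gripper open.
Joint ranges: [-2.86, 2.86], [-0.3, 2.09], [-1.38, 1.24], [0.06, 2.45], [-1.56, 4.7], [0.09, 2.05], [-2.69, 2.69]. Speed limits (rad/s): [2.57, 2.57, 3.14, 3.14, 3.14, 3.14, 3.14].

## Interface

Orientations are given as a rotation vector (axis times angle).
In Python, from bench import ctrl, vision gives the robot as it stands.
- The arm moves only by the tool jog_arm, never from a script. Its argument "increments" is a list of rows, each an object of numbers: "tx", "ty", "tz": the shift along the tool's x, y, z in mm; "wx", "wy", "wz": the turn, a rotation vector about the tool's x, y, z in rad; "gripper": the opening, from 0 (shut) to 1 (fully open). In form: [{"tx": .., "ty": .., "tz": .., "wx": .., "wy": .., "wz": .., "gripper": ..}, ...]. A call has exactly 5 rows; each row is the pose to reach, as a shift and turn from the pose commanded when the call began, along the tool's axes at that moment; what a row does not reach only later rows make up. A row lasts 1/12 s, in which the tool goes at most 41.7 mm and 7.16 degrees, less where a joint would pass 70% of its speed; a pose out of reach is approached as far as the arm can. A call with a gripper value outside its range is refused whole. The fingers move at their own pace and stop on an object; "grip_force" is the grip in N (left out, the last holds). Time passes only in rows, so rows that repeat a pose let the fingers close, or fill a call up. It gives the time, the measured TCP pose, the force, the opening and the grip force at its end, in the units of the state.
- ctrl.get_state(): the state, without advancing time (a new reading comes with each control period).
- vision.get_image(name): name is "scene" or "top" or "wrist"; returns a dict with "color" (480x640x3 uint8, blue, green, red), "fx", "fy", "cx", "cy" (pixels), "extrinsics" (4x4, takes a point from world to camera coordinates). Camera axes: x right, y down, z forward; pixel columns grow to the right and rows downward; lengths in m; the calibration is good to about 2 mm. The wrist camera is an equidistant fisheye: a pixel r from the principal point sees the ray r / f radians off the axis. A picture is of the moment at which its call begins. There is no depth.
- ctrl.close_job(): hands the job in; it is judged then, once.
Trained networks look in the newest picture that a camera, given by its name, has taken for a name from the list of things; names that differ only in an ending like _2 or _b are one class to them, and where a whole thing is asked for, a point or a joint stands for the part that bears it (a point fixed in the world has none). Each returns a list of dicts, best first, with "conf" (0 to 1); they miss things now and then, are a little off and sometimes report something else, mostly with a low value. They report only what shows in the picture. A call takes as long as a camera call. They do not tell look-alikes from the thing itself.
- vision.spot_in(camera, thing): "bbox" ([left, top, right, bottom] in pixels, round what is visible of it).
The state is a dict: "time": time; "joint_positions": joint angles; "qd": joint speeds; "joint_torque": joint torques, N m; "position": TCP position; "tool_rot": TCP orientation; "ft_force": force on the tool from outside, world axes, zero at the start; "torque": the same for the moment, N m; "grip_width": opening from 0.0 (shut) to 1.0 (fully open); "grip_force": force on a finger pad.
Only numpy, scipy, OpenCV 4.12 (cv2) and the standard library are available. Lean on these libraries where they do the work, as an engineer would, in place of code of your own. Each camera call takes 0.05 s, during which the arm holds its last target. There are 200 camera calls.

## Task

Take the push-fit stop end off the outlet tube of the water filter: push it further onto the tube until you feel it stop, which unlocks its collet, then squeeze the blue collet ring fully against the white body and, with the ring held in, draw the stop end straight off the tube. Squeeze the ring gently and do not strain the tube. Then set the stop end down on its brass foot fully on the round cork coaster without dropping it, and leave the coaster and the other things where they are.

Things in the scene. Friction and masses are not known exactly. Their poses are not given: they have to be found in the camera images.
- water_filter: Countertop water filter, fixed: white housing on a grey base 100 (x) x 130 (y) mm, 120 mm high. Origin on the worktop; x points from tube to housing, z up. A rigid steel outlet tube, 17 mm in diameter, sticks out level towards -x, axis at y = 0, z = 85 mm, from a brass nut at x = -46 mm to its free tip at x = -135 mm. Do not strain it: push or pull the stop end with at most 20 N.
- outlet (a point): Centre of the free tip of the outlet tube (inside the stop end at the start), axes as the filter's: the tube points to this point's -x.
- stop_end: Push-fit stop end, loose, about 170 g: white body 44 mm wide, 48 mm high on a brass foot, closed at -x, 19 mm bore along x at z = 26 mm. Origin at the centre of the foot's underside, z up; at the start its axes are parallel to the filter's (+x along the tube to the filter). 55 mm long (x = -24 to 31 mm) with the collet out, 49 mm with it in. Collet held in, it draws off along -x, free after 40 mm.
- end_ear (a point): On the outer face (facing -x) of the white grip ear over the closed end, at x = -24, z = 55 mm of the stop end. The ear is flat, 30 mm wide (y), from z = 43 to 67 mm. One finger goes here, the other on press_ear, from above, closing along x; keep the fingertips at z over 38 mm, clear of the tube (top at 34.5 mm).
- collet: Blue collet ring at the stop end's +x end: 42 mm square flange, 5 mm thick. Its frame coincides with the stop end's while it is out; it slides up to 6 mm to the stop end's -x against a spring of 4 to 8 N, and springs back. Unlocked, 12 to 20 N of grip press it fully in, felt as the fingers closing from 55 to 49 mm. Thin plastic: over 35 N from a finger cracks it.
- press_ear (a point): On the outer face (facing +x) of the collet's blue press ear, at x = 31, z = 55 mm of the collet's frame; 30 mm wide (y), from z = 43 to 67 mm. Beyond it 58 mm of the tube are free up to the brass nut.
- teeth (a point): Hidden steel teeth in the tube's groove; the collet draws them apart (clear from 4 mm of its travel), but is locked (gives under 1 mm) until the stop end is pushed on (+x): it slides freely for 0 to 8.5 mm (differs each time, cannot be seen), then against a spring of 5 to 8 N for 3 mm to a hard stop. Unlocked in the last 1 mm: hold it there (about 10 to 15 N) while squeezing.
- coaster: Round cork coaster, loose, 120 mm in diameter, 10 mm thick, lying on the worktop near its front edge; origin at the centre of its underside, z up.
- salt: Salt shaker, 44 mm in diameter, 90 mm high, standing loose behind the work; origin at the centre of its underside.
Things that resemble listed ones, but are neither listed nor needed, are in the scene too. Leave any orange look-alike of the stop_end alone.

How it is judged:
On the way, in this order (a step that is already met when the one before it is completed fails the run):
1. the collet is pressed in at least 4 mm while the stop end is still on the tube (x of collet in the frame of stop_end below -0.004 m and x of stop_end in the frame of water_filter above -0.142 m), for 0.1 s.
2. the stop end is off the tube, held in the fingers and upright (distance between stop_end and outlet above 0.05 m and height (world z) of stop_end above 0.03 m and angle between stop_end's own z axis and vertical below 0.35 rad and contact force between the fingers and collet above 1 N), for 0.1 s.
At the end, for the whole second after the job is handed in: The stop end stands at rest on its brass foot (within 0.15 rad of upright) on the cork coaster, its origin within 30 mm of the coaster's centre, released; coaster flat, salt shaker upright (horizontal distance between stop_end and coaster below 0.03 m and z of stop_end in the frame of coaster below 0.016 m and angle between each of stop_end, salt's own z axis and vertical below 0.15 rad and linear speed of stop_end below 0.02 m/s and contact force between stop_end and coaster above 0.3 N and angle between coaster's own z axis and vertical below 0.08 rad); the robot touches nothing.
It fails at once if a finger presses the collet with more than 35 N (contact force between the fingers and collet above 35 N).
It fails at once if the outlet tube is strained: more than 40 N of contact forces, levering included, between the stop end and the filter (contact force between stop_end and water_filter above 40 N).
It fails at once if the robot bumps the filter with more than 20 N (contact force between any of the arm, the fingers and water_filter above 20 N).
It fails at once if the stop end is dropped or thrown (over 0.5 m/s out of the fingers) (linear speed of stop_end above 0.5 m/s and contact force between the fingers and stop_end below 0.1 N).
It fails at once if the coaster or the salt shaker is shoved by more than 25 mm (distance of any of coaster, salt from where it was at the start of the episode above 0.025 m).
It also fails if it takes over 51 s, if anything falls off the work surface, if the arm or the gripper's body presses on something with over 40 N, if the wrist force passes 120 N, or if a joint passes its speed limit or range.

## Working session

There is one attempt and no reset: what is moved stays moved. The work goes in short steps, Python scripts to look and compute and a tool call to move; the robot and the scene stay as the last step left them, time stands still between calls to the robot, and variables do not carry over. Pictures are saved under pics/ and viewed, at most 10 in all, crops included, and the job is handed in when it is done.

Besides the shell and the picture viewer there is one more tool, called in YAML: its name, and indented under it one key for each argument. jog_arm: Moves the arm, as the interface text tells. Its arguments: {"type":"object","properties":{"increments":{"type":"array"},"grip_force":{"type":"number"}},"required":["increments"]}

```bash
ls; mkdir -p pics
python3 - <<'E'
from bench import ctrl, vision
import cv2,json,numpy as np
s=ctrl.get_state(); print({k:np.round(v,3).tolist() for k,v in s.items()})
for c in ("scene","top"):
    im=vision.get_image(c); cv2.imwrite(f"pics/{c}0.png",im["color"])
    print(c,im["fx"],im["fy"],im["cx"],im["cy"],np.round(im["extrinsics"],4).tolist())
    for t in ("stop_end","water_filter","coaster","salt","collet","press_ear","end_ear"):
        print(t,[(np.round(d["bbox"]).tolist(),round(d["conf"],2)) for d in vision.spot_in(c,t)][:3])
E
```

```text
pics
{'time': 0.0, 'joint_positions': [1.205, 0.322, -0.07, 1.452, 0.023, 1.371, -0.057], 'qd': [-0.001, 0.002, -0.001, -0.002, 0.0, 0.0, 0.003], 'joint_torque': [0.001, -49.129, -0.404, -31.252, -0.064, 0.044, 0.0], 'position': [0.241, -0.603, 0.221], 'tool_rot': [-3.083, -0.593, 0.001], 'ft_force': [-0.775, 0.921, -0.209], 'torque': [-0.026, 0.008, -0.039], 'grip_force': 0.0, 'grip_width': 0.999}
scene 532.7059072266923 532.7059072266923 312.9980631212791 241.07737737176575 [[0.7114, -0.7028, 0.0001, -0.4533], [-0.2924, -0.2961, -0.9093, 0.169], [0.6391, 0.6468, -0.4161, 0.8655], [0.0, 0.0, 0.0, 1.0]]
stop_end [([262.0, 203.0, 283.0, 244.0], 0.77)]
water_filter [([235.0, 185.0, 295.0, 246.0], 0.81), ([262.0, 201.0, 276.0, 214.0], 0.38)]
coaster [([310.0, 296.0, 376.0, 338.0], 0.56)]
salt [([350.0, 220.0, 368.0, 262.0], 0.97), ([262.0, 199.0, 282.0, 239.0], 0.21)]
collet [([400.0, 337.0, 411.0, 388.0], 0.78), ([266.0, 204.0, 276.0, 212.0], 0.47)]
press_ear [([400.0, 338.0, 411.0, 383.0], 0.64), ([264.0, 203.0, 276.0, 212.0], 0.53)]
end_ear [([366.0, 340.0, 410.0, 392.0], 0.96), ([261.0, 198.0, 281.0, 242.0], 0.8)]
top 505.2386496430834 505.2386496430834 320.65527408023 240.26414981631638 [[-0.0137, -0.9999, 0.0021, -0.149], [-0.9967, 0.0135, -0.0802, 0.4918], [0.0801, -0.0032, -0.9968, 1.0141], [0.0, 0.0, 0.0, 1.0]]
stop_end [([455.0, 298.0, 490.0, 331.0], 0.95), ([244.0, 230.0, 280.0, 263.0], 0.92)]
water_filter [([167.0, 174.0, 250.0, 250.0], 0.67)]
coaster [([360.0, 247.0, 419.0, 305.0], 0.88)]
salt [([309.0, 159.0, 329.0, 187.0], 0.63)]
collet [([244.0, 229.0, 260.0, 248.0], 0.66)]
press_ear [([245.0, 228.0, 260.0, 248.0], 0.58), ([468.0, 299.0, 490.0, 312.0], 0.44)]
end_ear [([243.0, 232.0, 279.0, 262.0], 0.72), ([457.0, 297.0, 488.0, 329.0], 0.6)]
```

View pics/top0.png

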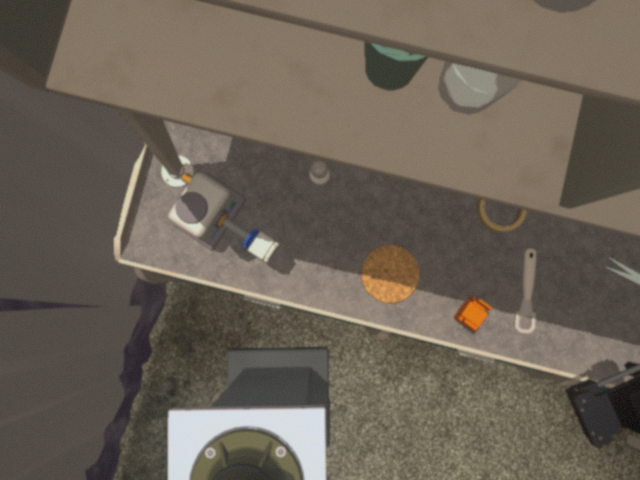

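Run:
```python
import cv2
a=cv2.imread("pics/top0.png")[160:280,150:300]; b=cv2.imread("pics/scene0.png")[170:260,220:310]
import numpy as np
a=cv2.resize(a,(600,480),interpolation=3)
cv2.imwrite("pics/crop.png",a)
```

```text
(no output)
```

View pics/crop.png

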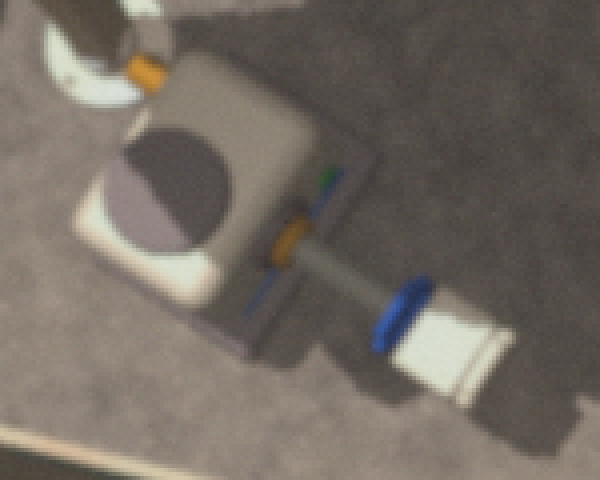

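View pics/scene0.png

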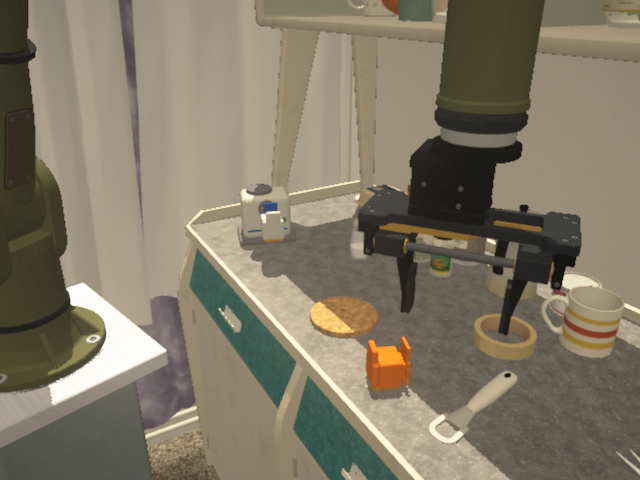

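The top view shows the filter at (205,210), with its tube running to the stop end: blue collet at (251,239), white body at (264,247). The coaster is at (390,275) and the salt at (319,172). Candidates for the stop end are the white one with the blue collet on the tube (262,246) and an orange look-alike at (473,314). I choose the white one, and the crop confirms the blue ring facing the filter.

```bash
cat > h.py <<'E'
from bench import ctrl, vision
import cv2, numpy as np
from scipy.spatial.transform import Rotation as R
def ray(im,u,v,z,fish=False):
    E=np.array(im["extrinsics"]); a=np.array([(u-im["cx"])/im["fx"],(v-im["cy"])/im["fy"]])
    if fish:
        r=np.linalg.norm(a); d=np.r_[a/r*np.sin(r),np.cos(r)]
    else: d=np.r_[a,1]
    c=-E[:3,:3].T@E[:3,3]; d=E[:3,:3].T@d
    return c+d*(z-c[2])/d[2]
def proj(im,P,fish=False):
    E=np.array(im["extrinsics"]); p=np.atleast_2d(P)@E[:3,:3].T+E[:3,3]
    if fish:
        n=np.linalg.norm(p[:,:2],axis=1); s=np.arctan2(n,p[:,2])/n
    else: s=1/p[:,2]
    return np.c_[p[:,0]*s*im["fx"]+im["cx"],p[:,1]*s*im["fy"]+im["cy"]]
def to_tool(target,yaw=None):
    """mm shift in tool axes to world target, and wz so tool y lies along yaw"""
    s=ctrl.get_state(); T=R.from_rotvec(s["tool_rot"])
    print("shift mm",np.round(T.inv().apply(np.array(target)-s["position"])*1e3,1))
    M=T.as_matrix(); print("tool x,y,z in world",np.round(M.T,3).tolist())
    if yaw is not None:
        y=np.array([np.cos(yaw),np.sin(yaw),0]); x=np.cross(y,[0,0,-1])
        for k in (1,-1): print("rotvec",np.round((T.inv()*R.from_matrix(np.c_[k*x,k*y,[0,0,-1]])).as_rotvec(),3))
E
python3 - <<'E'
from h import *
im=vision.get_image("top")
c=lambda u,v,z:np.round(ray(im,u/4+150,v/4+160,z),4)
n=c(292,240,.095);b=c(403,315,.11);e=c(487,367,.107)
print(n,b,e); print("yaw",np.arctan2(*(n-e)[1::-1]))
k=c(375,155,.005);l=c(250,357,.005); print("base",k,l,np.arctan2(*(k-l)[1::-1])+np.pi/2, (k+l)/2)
print("coaster",ray(im,390,275,.01),"salt bbox",ray(im,319,172,.08))
to_tool([b[0],b[1]-.0,.3],np.arctan2(*(n-e)[1::-1]))
print("cam",-np.array(im["extrinsics"])[:3,:3].T@np.array(im["extrinsics"])[:3,3])
E
```

```text
[0.5249 0.0298 0.095 ] [ 0.4871 -0.0249  0.11  ] [ 0.4624 -0.0637  0.107 ]
yaw 0.9815606782495482
base [0.5801 0.0037 0.005 ] [0.4753 0.0686 0.005 ] 1.0163246000150878 [0.5277  0.03615 0.005  ]
coaster [ 0.41697693 -0.29729425  0.01      ] salt bbox [ 0.61836529 -0.15413037  0.08      ]
shift mm [ 443.2 -446.3  -77.5]
tool x,y,z in world [[0.929, 0.371, -0.0], [0.371, -0.929, 0.0], [0.0, -0.0, -1.0]]
rotvec [ 0.     0.    -2.172]
rotvec [ 0.    -0.     0.969]
cam [ 0.40685456 -0.15245784  1.05058679]
```

jog_arm:
  increments:
    - {"tx": 22, "ty": -22, "tz": -4, "wz": -0.109}
    - {"tx": 44, "ty": -45, "tz": -8, "wz": -0.217}
    - {"tx": 67, "ty": -67, "tz": -12, "wz": -0.326}
    - {"tx": 89, "ty": -90, "tz": -16, "wz": -0.434}
    - {"tx": 111, "ty": -112, "tz": -20, "wz": -0.543}

```text
validation failed for argument at $.in...
```

jog_arm:
  increments:
    - {"tx": 31, "ty": -8, "tz": -4, "wz": -0.109}
    - {"tx": 61, "ty": -15, "tz": -8, "wz": -0.217}
    - {"tx": 92, "ty": -23, "tz": -12, "wz": -0.326}
    - {"tx": 122, "ty": -31, "tz": -16, "wz": -0.434}
    - {"tx": 153, "ty": -39, "tz": -20, "wz": -0.543}

```text
validation failed for argument at $.in...
```

jog_arm:
  increments:
    - {"tx": 30, "ty": 9, "tz": -4, "wz": -0.109}
    - {"tx": 60, "ty": 18, "tz": -8, "wz": -0.217}
    - {"tx": 90, "ty": 27, "tz": -12, "wz": -0.326}
    - {"tx": 121, "ty": 37, "tz": -16, "wz": -0.434}
    - {"tx": 151, "ty": 46, "tz": -20, "wz": -0.543}

```text
validation failed for argument at $.in...
```

jog_arm:
  increments:
    - {"tx": 21, "ty": 23, "tz": -4, "wz": -0.109}
    - {"tx": 42, "ty": 47, "tz": -8, "wz": -0.217}
    - {"tx": 63, "ty": 70, "tz": -12, "wz": -0.326}
    - {"tx": 84, "ty": 94, "tz": -16, "wz": -0.434}
    - {"tx": 105, "ty": 117, "tz": -20, "wz": -0.543}

```text
validation failed for argument at $.in...
```

Run:
```python
from h import *
s=ctrl.get_state(); print({k:np.round(v,3).tolist() for k,v in s.items()})
im=vision.get_image("wrist"); cv2.imwrite("pics/w1.png",im["color"])
np.save("w1.npy",im,allow_pickle=True)
print(im["fx"],im["cx"],im["cy"]); E=np.array(im["extrinsics"]); print(-E[:3,:3].T@E[:3,3], E[2,:3])
to_tool([.487,-.025,.3],1.0)
```

```text
{'time': 0.85, 'joint_positions': [1.205, 0.321, -0.07, 1.451, 0.023, 1.371, -0.057], 'qd': [0.0, 0.002, 0.0, -0.0, -0.002, 0.002, 0.001], 'joint_torque': [-0.0, -49.108, -0.403, -31.277, -0.064, 0.034, 0.0], 'position': [0.241, -0.604, 0.223], 'tool_rot': [3.085, 0.593, 0.0], 'ft_force': [-0.813, 0.422, 0.547], 'torque': [-0.033, 0.054, 0.044], 'grip_force': 0.0, 'grip_width': 0.998}
371.64829954431775 319.0886190336929 240.14504349333967
[ 0.30931023 -0.57601469  0.38398868] [-0.25066952 -0.09976075 -0.96291879]
shift mm [ 443.  -446.2  -77.5]
tool x,y,z in world [[0.929, 0.371, -0.0], [0.371, -0.929, 0.0], [0.0, -0.0, -1.0]]
rotvec [ 0.     0.    -2.191]
rotvec [ 0.    -0.     0.951]
```

View pics/w1.png

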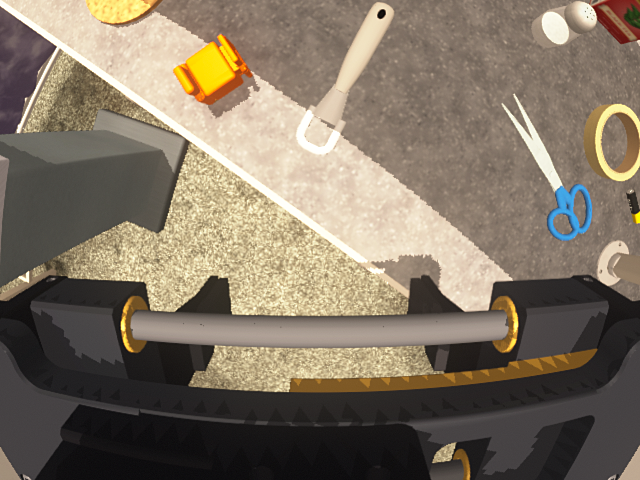

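The wrist view (before any motion) shows the orange look-alike at (215,72), part of the coaster at (120,5) and the fingers at (215,310) and (425,310). The move calls were refused, so I'll try again with full rows.

jog_arm:
  increments:
    - {"tx": 22, "ty": -22, "tz": -4, "wx": 0, "wy": 0, "wz": -0.109, "gripper": 1}
    - {"tx": 44, "ty": -45, "tz": -8, "wx": 0, "wy": 0, "wz": -0.217, "gripper": 1}
    - {"tx": 67, "ty": -67, "tz": -12, "wx": 0, "wy": 0, "wz": -0.326, "gripper": 1}
    - {"tx": 89, "ty": -90, "tz": -16, "wx": 0, "wy": 0, "wz": -0.434, "gripper": 1}
    - {"tx": 111, "ty": -112, "tz": -20, "wx": 0, "wy": 0, "wz": -0.543, "gripper": 1}

```text
time: 1.32
position: [0.303, -0.457, 0.2428]
tool_rot: [2.809, 1.406, -0.0]
ft_force: [0.8, -0.3, 0.3]
grip_width: 0.996
grip_force: 0.0
```

jog_arm:
  increments:
    - {"tx": 31, "ty": -8, "tz": -4, "wx": 0, "wy": 0, "wz": -0.109, "gripper": 1}
    - {"tx": 61, "ty": -15, "tz": -8, "wx": 0, "wy": 0, "wz": -0.217, "gripper": 1}
    - {"tx": 92, "ty": -23, "tz": -12, "wx": 0, "wy": 0, "wz": -0.326, "gripper": 1}
    - {"tx": 122, "ty": -31, "tz": -16, "wx": 0, "wy": 0, "wz": -0.434, "gripper": 1}
    - {"tx": 153, "ty": -39, "tz": -20, "wx": 0, "wy": 0, "wz": -0.543, "gripper": 1}

```text
time: 1.73
position: [0.3641, -0.3117, 0.263]
tool_rot: [2.329, 2.107, -0.001]
ft_force: [0.8, -0.3, -0.1]
grip_width: 0.999
grip_force: 0.0
```

jog_arm:
  increments:
    - {"tx": 30, "ty": 9, "tz": -4, "wx": 0, "wy": 0, "wz": -0.109, "gripper": 1}
    - {"tx": 60, "ty": 18, "tz": -8, "wx": 0, "wy": 0, "wz": -0.217, "gripper": 1}
    - {"tx": 90, "ty": 27, "tz": -12, "wx": 0, "wy": 0, "wz": -0.326, "gripper": 1}
    - {"tx": 121, "ty": 37, "tz": -16, "wx": 0, "wy": 0, "wz": -0.434, "gripper": 1}
    - {"tx": 151, "ty": 46, "tz": -20, "wx": 0, "wy": 0, "wz": -0.543, "gripper": 1}

```text
time: 2.15
position: [0.4258, -0.166, 0.2831]
tool_rot: [1.678, 2.655, -0.001]
ft_force: [0.1, -0.1, 0.0]
grip_width: 0.998
grip_force: 0.0
```

jog_arm:
  increments:
    - {"tx": 21, "ty": 23, "tz": -4, "wx": 0, "wy": 0, "wz": -0.109, "gripper": 1}
    - {"tx": 42, "ty": 47, "tz": -8, "wx": 0, "wy": 0, "wz": -0.217, "gripper": 1}
    - {"tx": 63, "ty": 70, "tz": -12, "wx": 0, "wy": 0, "wz": -0.326, "gripper": 1}
    - {"tx": 84, "ty": 94, "tz": -16, "wx": 0, "wy": 0, "wz": -0.434, "gripper": 1}
    - {"tx": 105, "ty": 117, "tz": -20, "wx": 0, "wy": 0, "wz": -0.543, "gripper": 1}

```text
time: 2.57
position: [0.4872, -0.0213, 0.3031]
tool_rot: [0.905, 3.007, -0.001]
ft_force: [-0.4, -1.3, -0.1]
grip_width: 0.996
grip_force: 0.0
```

Run:
```python
from h import *
im=vision.get_image("wrist"); cv2.imwrite("pics/w2.png",im["color"])
np.save("w2.npy",im,allow_pickle=True)
s=ctrl.get_state(); print({k:np.round(v,3).tolist() for k,v in s.items()})
E=np.array(im["extrinsics"]); print(-E[:3,:3].T@E[:3,3], E[2,:3])
to_tool([.487,-.025,.3],1.0)
```

```text
{'time': 2.617, 'joint_positions': [0.676, -0.037, -0.672, 1.687, -0.027, 1.48, 1.007], 'qd': [0.023, -0.038, 0.022, 0.035, -0.026, 0.014, -0.08], 'joint_torque': [9.599, -19.409, 11.688, -27.218, 2.677, 0.957, 0.09], 'position': [0.489, -0.014, 0.304], 'tool_rot': [0.883, 3.012, 0.007], 'ft_force': [1.679, 5.522, 1.264], 'torque': [0.478, -0.248, -0.042], 'grip_force': 0.0, 'grip_width': 1.001}
[0.42536552 0.01979061 0.46439227] [ 0.22547707 -0.14892144 -0.9627993 ]
shift mm [ -4.2 -10.7   4. ]
tool x,y,z in world [[-0.842, 0.54, -0.001], [0.54, 0.842, 0.005], [0.004, 0.004, -1.0]]
rotvec [0.005 0.001 0.   ]
rotvec [-2.000e-03  8.000e-03 -3.141e+00]
```

View pics/w2.png

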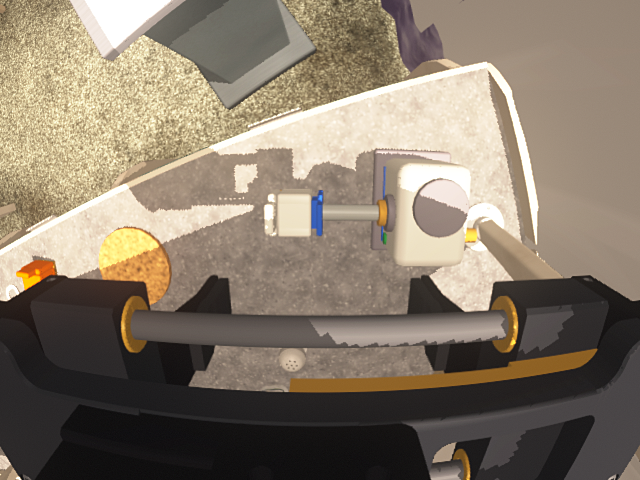

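The wrist view has the stop end's white body at (295,215), the blue collet at (317,214), the tube running to the nut at (383,213), and the coaster at (135,265). Now I'll get a settled close crop for exact features.

Run:
```python
from h import *
s=ctrl.get_state();
im=vision.get_image("wrist"); im=vision.get_image("wrist"); c=im["color"]
np.save("w3.npy",im,allow_pickle=True)
s=ctrl.get_state(); print(np.round(s["position"],4),np.round(s["qd"],3),s["time"],s["ft_force"])
cr=cv2.resize(c[170:270,240:400],(800,500),interpolation=cv2.INTER_CUBIC)
for k in range(0,800,100): cv2.putText(cr,str(240+k//5),(k,10),0,.35,(0,0,0),1)
cv2.imwrite("pics/c3.png",cr)
h=cv2.cvtColor(c,cv2.COLOR_BGR2HSV); m=cv2.inRange(h,(105,120,60),(130,255,255)); 
n,l,st,ce=cv2.connectedComponentsWithStats(m); print(st[1:],ce[1:])
for t in ("stop_end","collet","press_ear","end_ear","coaster","salt"):
    print(t,[(np.round(d["bbox"],1).tolist(),round(d["conf"],2)) for d in vision.spot_in("wrist",t)][:2])
```

```text
[ 0.4874 -0.0199  0.3031] [ 0.035 -0.006  0.063  0.025  0.026  0.005 -0.008] 2.7167 [-0.49999    -0.18536457 -0.02181446]
[[380 169   1   6   6]
 [379 180   1  18  18]
 [307 192  11  45 375]
 [376 229   2  13  14]] [[380.         171.5       ]
 [379.         188.5       ]
 [311.95466667 214.37866667]
 [376.92857143 235.42857143]]
stop_end [([257.6, 190.0, 319.6, 239.0], 0.56)]
collet [([305.0, 191.6, 318.6, 237.8], 0.65)]
press_ear [([258.2, 189.2, 317.0, 238.1], 0.69), ([308.4, 189.6, 319.0, 235.8], 0.55)]
end_ear [([257.2, 190.3, 317.6, 240.3], 0.6), ([14.2, 257.7, 54.4, 289.3], 0.58)]
coaster [([97.2, 229.0, 170.7, 304.0], 0.77)]
salt [([271.5, 349.4, 299.8, 370.8], 0.81)]
```

View pics/c3.png

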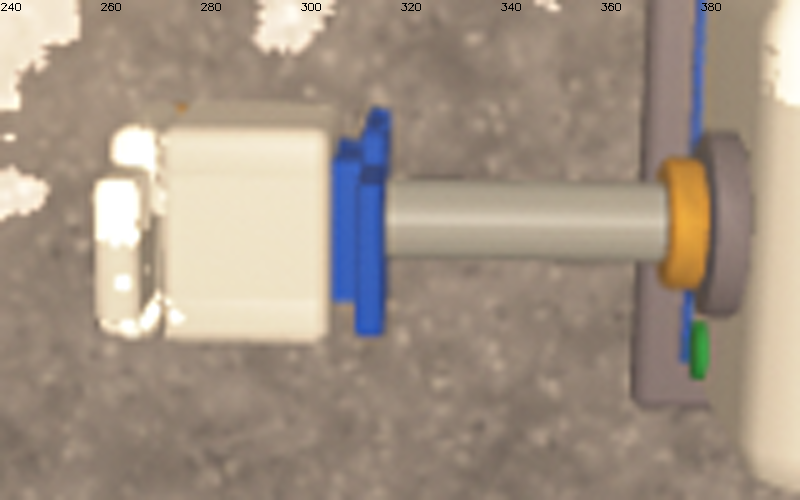

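The crop shows the press ear's outer top edge at column 317, rows 204–237. The end ear's outer top edge is at column 259, rows 206–235. Tube edges are at rows 206.4 and 221.4.

```bash
cat > fit.py <<'E'
from h import *
from scipy.optimize import least_squares
im=np.load("w3.npy",allow_pickle=True).item()
M=np.array([[31,15,67],[31,-15,67],[-24,15,67],[-24,-15,67]])/1e3
U=np.array([[317,204],[317,237],[259,205.6],[259,235.4]])
def W(p,M): c,s=np.cos(p[2]),np.sin(p[2]); return np.c_[p[0]+c*M[:,0]-s*M[:,1],p[1]+s*M[:,0]+c*M[:,1],.059+M[:,2]]
f=lambda p:(proj(im,W(p,M),True)-U).ravel()
r=least_squares(f,[.47,-.04,1.0]); p=r.x
print("stop origin, yaw",p.round(4),"res",r.fun.round(2))
# check: tube edges/nut face, base corner
C=np.array([[31,8.5,26],[31,-8.5,26],[89,10,26],[89,-10,26],[85,-65,-59]])/1e3
print("tube/nut/base px",proj(im,W(p,C),True).round(1).tolist())
for s in(29,): 
  q=W(p,np.array([[3.5,0,42]])/1e3)[0]; print("grasp tcp",q); to_tool(q,p[2])
co=ray(im,134,266.5,.01,True); print("coaster w",co)
E
python3 fit.py
```

```text
stop origin, yaw [ 0.4724 -0.0443  0.9862] res [ 0.26  0.95  0.08 -0.76 -0.67 -0.71  0.32  0.53]
tube/nut/base px [[317.3, 204.1], [317.2, 220.1], [372.8, 203.3], [372.1, 221.9], [358.2, 248.3]]
grasp tcp [ 0.47428239 -0.04138361  0.101     ]
shift mm [  0.5 -20.8 201.3]
tool x,y,z in world [[-0.829, 0.559, 0.0], [0.559, 0.829, -0.001], [-0.0, -0.0, -1.0]]
rotvec [-0.001 -0.    -0.008]
rotvec [-0.000e+00  1.000e-03  3.134e+00]
coaster w [ 0.42264878 -0.28576187  0.01      ]
```

jog_arm:
  increments:
    - {"tx": 0, "ty": -10, "tz": 30, "wx": 0, "wy": 0, "wz": -0.008, "gripper": 1}
    - {"tx": 0, "ty": -21, "tz": 65, "wx": 0, "wy": 0, "wz": -0.008, "gripper": 1}
    - {"tx": 0, "ty": -21, "tz": 100, "wx": 0, "wy": 0, "wz": -0.008, "gripper": 1}
    - {"tx": 0, "ty": -21, "tz": 125, "wx": 0, "wy": 0, "wz": -0.008, "gripper": 1}
    - {"tx": 0, "ty": -21, "tz": 140, "wx": 0, "wy": 0, "wz": -0.008, "gripper": 1}
  grip_force: 5

```text
time: 3.43
position: [0.4728, -0.0414, 0.1593]
tool_rot: [-0.904, -3.004, 0.001]
ft_force: [0.6, 0.1, 0.1]
grip_width: 0.999
grip_force: 0.0
```

Run:
```python
from h import *
im=vision.get_image("wrist");im=vision.get_image("wrist");im=vision.get_image("wrist"); c=im["color"]
np.save("w4.npy",im,allow_pickle=True)
cr=cv2.resize(c[160:360,190:450],(780,600),interpolation=cv2.INTER_CUBIC)
cv2.imwrite("pics/c4.png",cr)
s=ctrl.get_state(); print(np.round(s["position"],4),s["time"])
```

```text
[ 0.4741 -0.041   0.1618] 3.5833
```

View pics/c4.png

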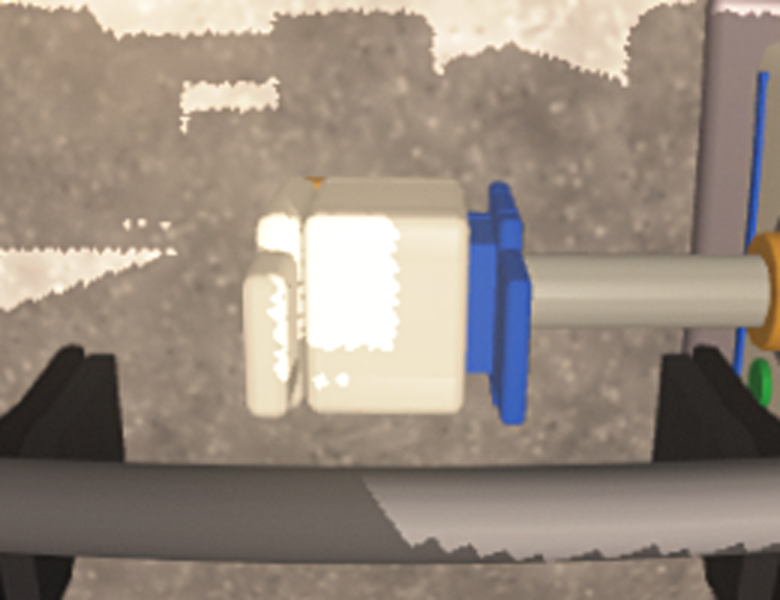

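The close view shows the press ear's outer edge at (366.5,244)–(365.5,301) and the end ear's outer edge at (271.5,246)–(272,298). The fingers straddle both.

```bash
sed -e 's/w3.npy/w4.npy/' -e 's/^U=.*/U=np.array([[366.5,244.3],[365.3,301],[271.5,246.5],[272.3,298.5]])/' -e '/^co=/d' fit.py > fit2.py; python3 fit2.py
```

```text
stop origin, yaw [ 0.4704 -0.0438  0.9869] res [ 2.24  3.42  1.19 -3.51 -2.41  1.09 -1.03 -1.16]
tube/nut/base px [[360.6, 239.6], [359.8, 263.9], [444.0, 237.6], [441.4, 265.3], [404.5, 290.6]]
grasp tcp [ 0.47228572 -0.04084337  0.101     ]
shift mm [ 1.5 -0.8 60.8]
tool x,y,z in world [[-0.835, 0.551, 0.002], [0.551, 0.835, -0.001], [-0.002, 0.001, -1.0]]
rotvec [-0.001 -0.002  0.001]
rotvec [ 3.000e-03 -1.000e-03 -3.141e+00]
```

jog_arm:
  increments:
    - {"tx": 0, "ty": -1, "tz": 18, "wx": 0, "wy": 0, "wz": 0, "gripper": 1}
    - {"tx": 0, "ty": -1, "tz": 35, "wx": 0, "wy": 0, "wz": 0, "gripper": 1}
    - {"tx": 0, "ty": -1, "tz": 50, "wx": 0, "wy": 0, "wz": 0, "gripper": 1}
    - {"tx": 0, "ty": -1, "tz": 58, "wx": 0, "wy": 0, "wz": 0, "gripper": 1}
    - {"tx": 0, "ty": -1, "tz": 59, "wx": 0, "wy": 0, "wz": 0, "gripper": 1}
  grip_force: 5

```text
time: 4.0
position: [0.4744, -0.0416, 0.1034]
tool_rot: [-0.902, -3.009, 0.0]
ft_force: [-0.3, 0.4, -0.1]
grip_width: 0.996
grip_force: 0.0
```

jog_arm:
  increments:
    - {"tx": 0, "ty": 0, "tz": 0, "wx": 0, "wy": 0, "wz": 0, "gripper": 0.7}
    - {"tx": 0, "ty": 0, "tz": 0, "wx": 0, "wy": 0, "wz": 0, "gripper": 0.68}
    - {"tx": 0, "ty": 0, "tz": 0, "wx": 0, "wy": 0, "wz": 0, "gripper": 0.66}
    - {"tx": 0, "ty": 0, "tz": 0, "wx": 0, "wy": 0, "wz": 0, "gripper": 0.64}
    - {"tx": 0, "ty": 0, "tz": 0, "wx": 0, "wy": 0, "wz": 0, "gripper": 0.62}
  grip_force: 5

```text
time: 4.42
position: [0.475, -0.0413, 0.1042]
tool_rot: [0.901, 3.008, -0.0]
ft_force: [0.9, 0.2, -0.0]
grip_width: 0.707
grip_force: 0.0
```

jog_arm:
  increments:
    - {"tx": 0, "ty": 0, "tz": 1, "wx": 0, "wy": 0, "wz": 0, "gripper": 0.6}
    - {"tx": 0, "ty": 0, "tz": 1, "wx": 0, "wy": 0, "wz": 0, "gripper": 0.6}
    - {"tx": 0, "ty": 0, "tz": 1, "wx": 0, "wy": 0, "wz": 0, "gripper": 0.6}
    - {"tx": 0, "ty": 0, "tz": 1, "wx": 0, "wy": 0, "wz": 0, "gripper": 0.6}
    - {"tx": 0, "ty": 0, "tz": 1, "wx": 0, "wy": 0, "wz": 0, "gripper": 0.6}
  grip_force: 5

```text
time: 4.83
position: [0.4746, -0.0416, 0.1027]
tool_rot: [0.901, 3.009, -0.001]
ft_force: [-1.0, -1.7, 2.2]
grip_width: 0.629
grip_force: 5.0
```

jog_arm:
  increments:
    - {"tx": 0, "ty": 0.6, "tz": 0, "wx": 0, "wy": 0, "wz": 0, "gripper": 0.6}
    - {"tx": 0, "ty": 1.2, "tz": 0, "wx": 0, "wy": 0, "wz": 0, "gripper": 0.6}
    - {"tx": 0, "ty": 1.8, "tz": 0, "wx": 0, "wy": 0, "wz": 0, "gripper": 0.6}
    - {"tx": 0, "ty": 2.4, "tz": 0, "wx": 0, "wy": 0, "wz": 0, "gripper": 0.6}
    - {"tx": 0, "ty": 3, "tz": 0, "wx": 0, "wy": 0, "wz": 0, "gripper": 0.6}

```text
time: 5.25
position: [0.4748, -0.0413, 0.1026]
tool_rot: [-0.902, -3.007, 0.007]
ft_force: [-5.4, -8.1, 7.3]
grip_width: 0.635
grip_force: 5.0
```

```bash
python3 -c "
from h import *
s=ctrl.get_state(); to_tool([.4746,-.0416,.1027]); print(R.from_rotvec(s['tool_rot']).inv().apply(s['ft_force']),s['grip_force'],s['grip_width'])"
```

```text
shift mm [-0.  -0.3 -0.1]
tool x,y,z in world [[-0.835, 0.551, 0.001], [0.551, 0.835, -0.005], [-0.003, -0.004, -1.0]]
[ 0.05821537 -9.80560615 -7.22361088] 5.0052111743389105 0.6354869303703162
```

jog_arm:
  increments:
    - {"tx": 0, "ty": 0, "tz": -1, "wx": 0, "wy": 0, "wz": 0, "gripper": 0.6}
    - {"tx": 0, "ty": 0, "tz": -2, "wx": 0, "wy": 0, "wz": 0, "gripper": 0.6}
    - {"tx": 0, "ty": 0, "tz": -2, "wx": 0, "wy": 0, "wz": 0, "gripper": 0.6}
    - {"tx": 0, "ty": 0, "tz": -2, "wx": 0, "wy": 0, "wz": 0, "gripper": 0.6}
    - {"tx": 0, "ty": 0, "tz": -2, "wx": 0, "wy": 0, "wz": 0, "gripper": 0.6}

```text
time: 5.67
position: [0.4748, -0.0406, 0.1036]
tool_rot: [-0.902, -3.007, 0.004]
ft_force: [-2.8, -5.8, -1.0]
grip_width: 0.633
grip_force: 5.0
```

```bash
cat >> h.py <<'E'
def rep(ref=[.4746,-.0416,.1027]):
    s=ctrl.get_state(); T=R.from_rotvec(s['tool_rot']).inv()
    print("t",round(s['time'],2),"d mm",np.round(T.apply(np.array(s['position'])-ref)*1e3,1),"F",np.round(T.apply(s['ft_force']),1),"M",np.round(T.apply(s['torque']),2),"grip",round(s['grip_force'],1),"w",round(s['grip_width']*87,1),"tilt",np.round(T.as_matrix()[:2,2],3))
E
python3 -c "
from h import *
rep()"
```

```text
t 5.67 d mm [ 0.4  0.9 -0.9] F [-0.8 -6.4  1. ] M [ 1.25 -0.3   0.04] grip 5.0 w 55.1 tilt [ 0.001 -0.003]
```

jog_arm:
  increments:
    - {"tx": 0, "ty": 0.5, "tz": 0, "wx": 0, "wy": 0, "wz": 0, "gripper": 0.6}
    - {"tx": 0, "ty": 1, "tz": 0, "wx": 0, "wy": 0, "wz": 0, "gripper": 0.6}
    - {"tx": 0, "ty": 1.5, "tz": 0, "wx": 0, "wy": 0, "wz": 0, "gripper": 0.6}
    - {"tx": 0, "ty": 2, "tz": 0, "wx": 0, "wy": 0, "wz": 0, "gripper": 0.6}
    - {"tx": 0, "ty": 2, "tz": 0, "wx": 0, "wy": 0, "wz": 0, "gripper": 0.6}

```text
time: 6.08
position: [0.4754, -0.0398, 0.1036]
tool_rot: [-0.902, -3.006, 0.007]
ft_force: [-3.7, -6.6, 0.0]
grip_width: 0.63
grip_force: 5.0
```

```bash
python3 -c "
from h import *
rep()"
```

```text
t 6.08 d mm [ 0.4  2.  -0.9] F [-0.6 -7.6 -0. ] M [ 1.74 -0.3  -0.04] grip 5.0 w 54.8 tilt [ 0.002 -0.005]
```

jog_arm:
  increments:
    - {"tx": 0, "ty": 0.5, "tz": 0, "wx": 0, "wy": 0, "wz": 0, "gripper": 0.6}
    - {"tx": 0, "ty": 1, "tz": 0, "wx": 0, "wy": 0, "wz": 0, "gripper": 0.6}
    - {"tx": 0, "ty": 1.5, "tz": 0, "wx": 0, "wy": 0, "wz": 0, "gripper": 0.6}
    - {"tx": 0, "ty": 2, "tz": 0, "wx": 0, "wy": 0, "wz": 0, "gripper": 0.6}
    - {"tx": 0, "ty": 2, "tz": 0, "wx": 0, "wy": 0, "wz": 0, "gripper": 0.6}

```text
time: 6.5
position: [0.476, -0.0389, 0.1035]
tool_rot: [-0.903, -3.005, 0.009]
ft_force: [-5.2, -8.5, 1.2]
grip_width: 0.636
grip_force: 5.0
```

```bash
python3 -c "
from h import *
rep()"
```

```text
t 6.5 d mm [ 0.4  3.  -0.8] F [-0.3 -9.9 -1.2] M [ 2.2  -0.28  0.06] grip 5.0 w 55.3 tilt [ 0.002 -0.006]
```

jog_arm:
  increments:
    - {"tx": 0, "ty": 0.5, "tz": 0, "wx": 0, "wy": 0, "wz": 0, "gripper": 0.6}
    - {"tx": 0, "ty": 1, "tz": 0, "wx": 0, "wy": 0, "wz": 0, "gripper": 0.6}
    - {"tx": 0, "ty": 1.5, "tz": 0, "wx": 0, "wy": 0, "wz": 0, "gripper": 0.6}
    - {"tx": 0, "ty": 1.5, "tz": 0, "wx": 0, "wy": 0, "wz": 0, "gripper": 0.6}
    - {"tx": 0, "ty": 1.5, "tz": 0, "wx": 0, "wy": 0, "wz": 0, "gripper": 0.6}

```text
time: 6.92
position: [0.4768, -0.0377, 0.1035]
tool_rot: [-0.903, -3.005, 0.009]
ft_force: [-5.8, -8.8, 1.3]
grip_width: 0.672
grip_force: 5.0
```

```bash
python3 -c "
from h import *
rep()"
```

```text
t 6.92 d mm [ 0.4  4.5 -0.8] F [ -0.  -10.5  -1.2] M [ 2.24 -0.27 -0.02] grip 5.0 w 58.5 tilt [ 0.002 -0.007]
```

jog_arm:
  increments:
    - {"tx": 0, "ty": -1, "tz": 0, "wx": 0, "wy": 0, "wz": 0, "gripper": 0.5}
    - {"tx": 0, "ty": -2, "tz": 0, "wx": 0, "wy": 0, "wz": 0, "gripper": 0.5}
    - {"tx": 0, "ty": -2.5, "tz": 0, "wx": 0, "wy": 0, "wz": 0, "gripper": 0.5}
    - {"tx": 0, "ty": -3, "tz": 0, "wx": 0, "wy": 0, "wz": 0, "gripper": 0.5}
    - {"tx": 0, "ty": -3.5, "tz": 0, "wx": 0, "wy": 0, "wz": 0, "gripper": 0.5}
  grip_force: 18

```text
time: 7.33
position: [0.4749, -0.0406, 0.1037]
tool_rot: [-0.903, -3.005, 0.009]
ft_force: [-4.9, -7.6, 2.4]
grip_width: 0.555
grip_force: 17.9
```

```bash
python3 -c "
from h import *
rep()"
```

```text
t 7.33 d mm [ 0.3  1.  -1. ] F [-0.1 -9.1 -2.4] M [ 1.95 -0.22  0.02] grip 17.9 w 48.3 tilt [ 0.002 -0.006]
```

jog_arm:
  increments:
    - {"tx": 0, "ty": -3, "tz": -0.5, "wx": 0, "wy": 0, "wz": 0, "gripper": 0.5}
    - {"tx": 0, "ty": -6, "tz": -0.5, "wx": 0, "wy": 0, "wz": 0, "gripper": 0.5}
    - {"tx": 0, "ty": -8, "tz": -0.5, "wx": 0, "wy": 0, "wz": 0, "gripper": 0.5}
    - {"tx": 0, "ty": -10, "tz": -0.5, "wx": 0, "wy": 0, "wz": 0, "gripper": 0.5}
    - {"tx": 0, "ty": -11, "tz": -0.5, "wx": 0, "wy": 0, "wz": 0, "gripper": 0.5}

```text
time: 7.75
position: [0.4713, -0.0457, 0.1049]
tool_rot: [-0.9, -3.01, -0.001]
ft_force: [-0.3, 0.6, -1.9]
grip_width: 0.55
grip_force: 17.9
```

```bash
python3 -c "
from h import *
rep()"
```

```text
t 7.75 d mm [ 0.5 -5.3 -2.2] F [0.6 0.3 1.9] M [-0.17 -0.08 -0.03] grip 17.9 w 47.8 tilt [0.    0.001]
```

jog_arm:
  increments:
    - {"tx": 0, "ty": -4, "tz": 0, "wx": 0, "wy": 0, "wz": 0, "gripper": 0.5}
    - {"tx": 0, "ty": -8, "tz": 0, "wx": 0, "wy": 0, "wz": 0, "gripper": 0.5}
    - {"tx": 0, "ty": -12, "tz": 0, "wx": 0, "wy": 0, "wz": 0, "gripper": 0.5}
    - {"tx": 0, "ty": -16, "tz": 0, "wx": 0, "wy": 0, "wz": 0, "gripper": 0.5}
    - {"tx": 0, "ty": -20, "tz": 0, "wx": 0, "wy": 0, "wz": 0, "gripper": 0.5}

```text
time: 8.17
position: [0.46, -0.0634, 0.105]
tool_rot: [0.901, 3.009, -0.0]
ft_force: [-0.3, -0.0, -2.4]
grip_width: 0.552
grip_force: 17.9
```

```bash
python3 -c "
from h import *
rep()"
```

```text
t 8.17 d mm [  0.2 -26.2  -2.3] F [ 0.3 -0.2  2.4] M [-0.09 -0.07 -0.03] grip 17.9 w 48.0 tilt [-0. -0.]
```

jog_arm:
  increments:
    - {"tx": 0, "ty": -6, "tz": 0, "wx": 0, "wy": 0, "wz": 0, "gripper": 0.5}
    - {"tx": 0, "ty": -12, "tz": 0, "wx": 0, "wy": 0, "wz": 0, "gripper": 0.5}
    - {"tx": 0, "ty": -18, "tz": 0, "wx": 0, "wy": 0, "wz": 0, "gripper": 0.5}
    - {"tx": 0, "ty": -25, "tz": 0, "wx": 0, "wy": 0, "wz": 0, "gripper": 0.5}
    - {"tx": 0, "ty": -32, "tz": 0, "wx": 0, "wy": 0, "wz": 0, "gripper": 0.5}

```text
time: 8.58
position: [0.4422, -0.0904, 0.105]
tool_rot: [0.901, 3.01, -0.0]
ft_force: [0.1, -0.1, -2.3]
grip_width: 0.552
grip_force: 17.9
```

jog_arm:
  increments:
    - {"tx": 0, "ty": -10, "tz": 0, "wx": 0, "wy": 0, "wz": 0, "gripper": 0.5}
    - {"tx": 0, "ty": -20, "tz": 0, "wx": 0, "wy": 0, "wz": 0, "gripper": 0.5}
    - {"tx": 0, "ty": -30, "tz": 0, "wx": 0, "wy": 0, "wz": 0, "gripper": 0.5}
    - {"tx": 0, "ty": -40, "tz": 0, "wx": 0, "wy": 0, "wz": 0, "gripper": 0.5}
    - {"tx": 0, "ty": -50, "tz": 0, "wx": 0, "wy": 0, "wz": 0, "gripper": 0.5}

```text
time: 9.0
position: [0.4146, -0.1323, 0.1051]
tool_rot: [0.901, 3.009, -0.0]
ft_force: [0.4, -0.2, -0.7]
grip_width: 0.557
grip_force: 17.9
```

Run:
```python
from h import *
for c in ("top","wrist"):
    im=vision.get_image(c); im=vision.get_image(c); h=cv2.cvtColor(im["color"],cv2.COLOR_BGR2HSV)
    b=[(np.round(d["bbox"],1).tolist(),round(d["conf"],2)) for d in vision.spot_in(c,"coaster")][:2]; print(c,b)
    cv2.imwrite(f"pics/{c}5.png",im["color"])
    m=cv2.inRange(h,(8,110,90),(22,255,255)); m=cv2.morphologyEx(m,cv2.MORPH_CLOSE,np.ones((5,5)))
    n,l,st,ce=cv2.connectedComponentsWithStats(m)
    for i in np.argsort(-st[1:,4])[:3]+1:
        e=cv2.fitEllipse(cv2.convexHull(np.argwhere(l==i)[:,::-1].astype(np.int32))) if st[i,4]>50 else None
        P=[np.round(ray(im,*e[0],.01,c=="wrist"),4)] if e else 0
        print(st[i],e,P)
rep()
```

```text
top [([359.7, 246.6, 421.1, 305.2], 0.69)]
[ 361  245   58   58 2642] ((389.8287353515625, 273.53594970703125), (57.61614227294922, 58.185935974121094), 153.57383728027344) [array([ 0.42 , -0.297,  0.01 ])]
[454 297  38  34 806] ((472.94329833984375, 312.9923095703125), (30.533567428588867, 36.861385345458984), 55.241817474365234) [array([ 0.3372, -0.4649,  0.01  ])]
[479 201  47  30 291] ((501.64935302734375, 210.7524871826172), (38.822349548339844, 45.546871185302734), 96.27279663085938) [array([ 0.5469, -0.5326,  0.01  ])]
wrist [([495.5, 169.6, 638.2, 300.9], 0.4)]
[ 199  357  356   36 5297] ((377.4714050292969, 372.84173583984375), (35.34078598022461, 366.0950622558594), 87.4911880493164) [array([ 0.5377, -0.1528,  0.01  ])]
[425 299  21  60 696] ((434.5612487792969, 328.4905700683594), (21.94921875, 61.13368225097656), 178.52085876464844) [array([ 0.5273, -0.0926,  0.01  ])]
[193 299  21  60 693] ((203.63739013671875, 328.4551696777344), (21.763700485229492, 61.58757400512695), 1.2430486679077148) [array([ 0.424 , -0.2493,  0.01  ])]
t 9.3 d mm [   0.3 -107.1   -2.5] F [0.3 0.3 0.7] M [-0.11 -0.08 -0.03] grip 17.9 w 48.1 tilt [-0.  0.]
```

jog_arm:
  increments:
    - {"tx": -10, "ty": -14, "tz": 0, "wx": 0, "wy": 0, "wz": 0, "gripper": 0.5}
    - {"tx": -24, "ty": -33, "tz": 0, "wx": 0, "wy": 0, "wz": 0, "gripper": 0.5}
    - {"tx": -38, "ty": -53, "tz": 0, "wx": 0, "wy": 0, "wz": 0, "gripper": 0.5}
    - {"tx": -52, "ty": -72, "tz": 0, "wx": 0, "wy": 0, "wz": 0, "gripper": 0.5}
    - {"tx": -66, "ty": -92, "tz": 0, "wx": 0, "wy": 0, "wz": 0, "gripper": 0.5}

```text
time: 9.72
position: [0.4204, -0.245, 0.1051]
tool_rot: [0.899, 3.01, 0.0]
ft_force: [0.7, -0.5, -1.2]
grip_width: 0.552
grip_force: 17.9
```

jog_arm:
  increments:
    - {"tx": -14, "ty": -20, "tz": 0, "wx": 0, "wy": 0, "wz": 0, "gripper": 0.5}
    - {"tx": -24, "ty": -34, "tz": 8, "wx": 0, "wy": 0, "wz": 0, "gripper": 0.5}
    - {"tx": -28, "ty": -39, "tz": 18, "wx": 0, "wy": 0, "wz": 0, "gripper": 0.5}
    - {"tx": -28, "ty": -39, "tz": 28, "wx": 0, "wy": 0, "wz": 0, "gripper": 0.5}
    - {"tx": -28, "ty": -39, "tz": 35, "wx": 0, "wy": 0, "wz": 0, "gripper": 0.5}

```text
time: 10.13
position: [0.4214, -0.2907, 0.0682]
tool_rot: [-0.899, -3.008, -0.003]
ft_force: [-0.3, -0.4, -2.1]
grip_width: 0.554
grip_force: 17.9
```

Run:
```python
from h import *
im=vision.get_image("scene"); im=vision.get_image("scene"); cv2.imwrite("pics/s6.png",cv2.resize(im["color"][200:420,230:450],(600,600),interpolation=2))
im=vision.get_image("wrist"); cv2.imwrite("pics/w6.png",im["color"])
rep(); s=ctrl.get_state(); print(s["position"])
c=np.array([.421,-.294,.01]); a=np.linspace(0,2*np.pi,8,endpoint=False)
print(proj(im,c+np.c_[.06*np.cos(a),.06*np.sin(a),0*a],True).round(0).tolist())
```

```text
t 10.28 d mm [ -91.8 -237.3   33.3] F [-0.5  0.   1.9] M [-0.12 -0.11  0.04] grip 17.9 w 48.4 tilt [0.003 0.001]
[ 0.42147255 -0.29032846  0.06903045]
[[362.0, 334.0], [404.0, 281.0], [395.0, 213.0], [334.0, 169.0], [258.0, 184.0], [220.0, 245.0], [238.0, 310.0], [296.0, 345.0]]
```

View pics/s6.png

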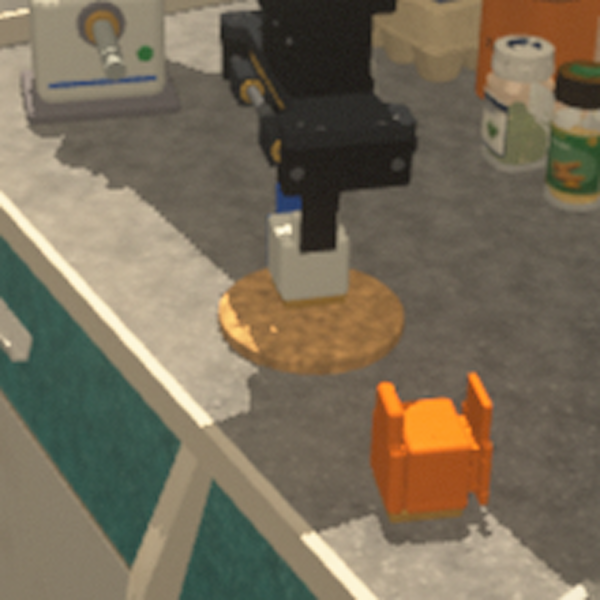

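View pics/w6.png

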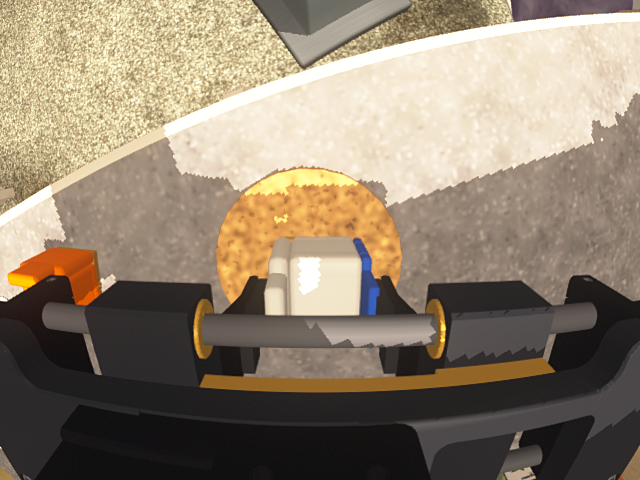

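The scene view shows the tube free and the stop end, in the fingers, over the middle of the coaster. In the wrist view the coaster spans columns 217–402 with its top at row 167, within 3 px of my estimate. Now I'll lower it.

jog_arm:
  increments:
    - {"tx": 0, "ty": -3, "tz": 4, "wx": 0, "wy": 0, "wz": 0, "gripper": 0.5}
    - {"tx": 0, "ty": -3, "tz": 8, "wx": 0, "wy": 0, "wz": 0, "gripper": 0.5}
    - {"tx": 0, "ty": -3, "tz": 11, "wx": 0, "wy": 0, "wz": 0, "gripper": 0.5}
    - {"tx": 0, "ty": -3, "tz": 13, "wx": 0, "wy": 0, "wz": 0, "gripper": 0.5}
    - {"tx": 0, "ty": -3, "tz": 13, "wx": 0, "wy": 0, "wz": 0, "gripper": 0.5}

```text
time: 10.7
position: [0.4198, -0.2948, 0.0567]
tool_rot: [-0.901, -3.009, -0.0]
ft_force: [-0.2, -0.5, -2.5]
grip_width: 0.554
grip_force: 17.9
```

```bash
python3 -c "
from h import *
rep([.421,-.294,.0547])"
```

```text
t 10.7 d mm [ 0.5 -1.3 -2. ] F [-0.1 -0.5  2.5] M [-0.13 -0.1   0.01] grip 17.9 w 48.2 tilt [ 0.001 -0.   ]
```

jog_arm:
  increments:
    - {"tx": 0, "ty": 0, "tz": 0.5, "wx": 0, "wy": 0, "wz": 0, "gripper": 0.5}
    - {"tx": 0, "ty": 0, "tz": 1, "wx": 0, "wy": 0, "wz": 0, "gripper": 0.5}
    - {"tx": 0, "ty": 0, "tz": 1.5, "wx": 0, "wy": 0, "wz": 0, "gripper": 0.5}
    - {"tx": 0, "ty": 0, "tz": 2, "wx": 0, "wy": 0, "wz": 0, "gripper": 0.5}
    - {"tx": 0, "ty": 0, "tz": 2, "wx": 0, "wy": 0, "wz": 0, "gripper": 0.5}

```text
time: 11.12
position: [0.4205, -0.2955, 0.056]
tool_rot: [0.901, 3.009, -0.001]
ft_force: [-1.6, 1.1, 5.4]
grip_width: 0.553
grip_force: 17.9
```

jog_arm:
  increments:
    - {"tx": 0, "ty": 0, "tz": 0, "wx": 0, "wy": 0, "wz": 0, "gripper": 0.5}
    - {"tx": 0, "ty": 0, "tz": 0.5, "wx": 0, "wy": 0, "wz": 0, "gripper": 0.5}
    - {"tx": 0, "ty": 0, "tz": 1, "wx": 0, "wy": 0, "wz": 0, "gripper": 0.5}
    - {"tx": 0, "ty": 0, "tz": 1, "wx": 0, "wy": 0, "wz": 0, "gripper": 0.5}
    - {"tx": 0, "ty": 0, "tz": 1, "wx": 0, "wy": 0, "wz": 0, "gripper": 0.5}

```text
time: 11.53
position: [0.4204, -0.296, 0.0557]
tool_rot: [0.902, 3.008, -0.002]
ft_force: [-3.0, 0.8, 8.7]
grip_width: 0.553
grip_force: 18.0
```

Contact with the coaster. I'll ease the load, then open gently.

jog_arm:
  increments:
    - {"tx": 0, "ty": 0, "tz": -1.5, "wx": 0, "wy": 0, "wz": 0, "gripper": 0.5}
    - {"tx": 0, "ty": 0, "tz": -1.5, "wx": 0, "wy": 0, "wz": 0, "gripper": 0.5}
    - {"tx": 0, "ty": 0, "tz": -1.5, "wx": 0, "wy": 0, "wz": 0, "gripper": 0.57}
    - {"tx": 0, "ty": 0, "tz": -1.5, "wx": 0, "wy": 0, "wz": 0, "gripper": 0.59}
    - {"tx": 0, "ty": 0, "tz": -1.5, "wx": 0, "wy": 0, "wz": 0, "gripper": 0.61}

```text
time: 11.95
position: [0.4205, -0.2948, 0.0555]
tool_rot: [0.901, 3.009, 0.001]
ft_force: [0.6, 1.4, 0.5]
grip_width: 0.597
grip_force: 2.5
```

jog_arm:
  increments:
    - {"tx": 0, "ty": 0, "tz": 0, "wx": 0, "wy": 0, "wz": 0, "gripper": 0.63}
    - {"tx": 0, "ty": 0, "tz": 0, "wx": 0, "wy": 0, "wz": 0, "gripper": 0.66}
    - {"tx": 0, "ty": 0, "tz": 0, "wx": 0, "wy": 0, "wz": 0, "gripper": 0.7}
    - {"tx": 0, "ty": 0, "tz": 0, "wx": 0, "wy": 0, "wz": 0, "gripper": 0.8}
    - {"tx": 0, "ty": 0, "tz": 0, "wx": 0, "wy": 0, "wz": 0, "gripper": 1}

```text
time: 12.37
position: [0.4199, -0.2953, 0.0555]
tool_rot: [-0.901, -3.009, 0.001]
ft_force: [0.3, 0.4, 0.1]
grip_width: 0.771
grip_force: 0.0
```

jog_arm:
  increments:
    - {"tx": 0, "ty": 0, "tz": 0, "wx": 0, "wy": 0, "wz": 0, "gripper": 1}
    - {"tx": 0, "ty": 0, "tz": 0, "wx": 0, "wy": 0, "wz": 0, "gripper": 1}
    - {"tx": 0, "ty": 0, "tz": 0, "wx": 0, "wy": 0, "wz": 0, "gripper": 1}
    - {"tx": 0, "ty": 0, "tz": 0, "wx": 0, "wy": 0, "wz": 0, "gripper": 1}
    - {"tx": 0, "ty": 0, "tz": -5, "wx": 0, "wy": 0, "wz": 0, "gripper": 1}

```text
time: 12.78
position: [0.4194, -0.2947, 0.0599]
tool_rot: [-0.901, -3.008, -0.001]
ft_force: [-0.2, 0.4, 0.3]
grip_width: 0.989
grip_force: 0.0
```

jog_arm:
  increments:
    - {"tx": 0, "ty": 0, "tz": -15, "wx": 0, "wy": 0, "wz": 0, "gripper": 1}
    - {"tx": 0, "ty": 0, "tz": -35, "wx": 0, "wy": 0, "wz": 0, "gripper": 1}
    - {"tx": 0, "ty": 0, "tz": -65, "wx": 0, "wy": 0, "wz": 0, "gripper": 1}
    - {"tx": 0, "ty": 0, "tz": -95, "wx": 0, "wy": 0, "wz": 0, "gripper": 1}
    - {"tx": 0, "ty": 0, "tz": -120, "wx": 0, "wy": 0, "wz": 0, "gripper": 1}

```text
time: 13.2
position: [0.4205, -0.2951, 0.183]
tool_rot: [0.9, 3.008, -0.001]
ft_force: [0.6, -1.0, -0.8]
grip_width: 0.998
grip_force: 0.0
```

Run:
```python
from h import *
for i in range(5): im=vision.get_image("scene")
a=cv2.resize(im["color"][200:420,230:450],(400,400)); 
im=vision.get_image("wrist"); b=cv2.resize(im["color"][100:400,150:550],(400,400))
cv2.imwrite("pics/s7.png",np.hstack([a,b])); rep()
```

```text
t 13.5 d mm [ -92.7 -241.8  -76.9] F [-0.7  0.4  0.2] M [-0.13 -0.11 -0.02] grip 0.0 w 87.0 tilt [0.002 0.   ]
```

View pics/s7.png

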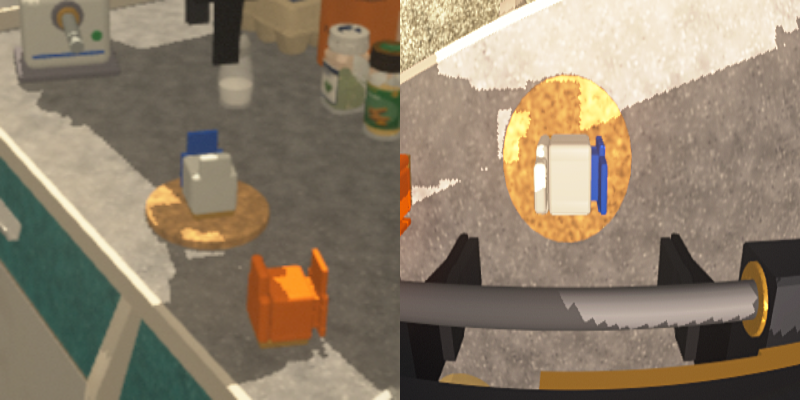

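The stop end stands upright near the centre of the coaster (left view (208,180), right view (570,175)), with the gripper clear and the salt shaker standing.

```bash
python3 -c "
from bench import ctrl
print(ctrl.close_job())"
```

```text
the job is handed in; nothing more can be done
None
```

The stop end is off the tube and standing upright near the centre of the cork coaster, released, and the job was handed in at about 13.5 s; the judge returned no verdict.

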